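# Reset the bench interlock with its button pair

### The arm

A 6-joint arm with a two-finger parallel gripper is mounted at the origin on the work surface; the furniture and walls round the work are solid. World frame = base frame: x ahead of the robot, y to its left, z up, the work surface at z = 0. Lengths are in m, angles in degrees, forces in N, time in s.
With the tool pointing down it reaches from about 0.25 to 0.8 m from the base axis. Payload 8.5 kg.
Tool frame: the origin (TCP) lies at the centre of the arm's flange, where the gripper is bolted on; the fingertips stand 173 mm ahead of it and the grasp point (between the pads) lies 155 mm ahead of it (env.grip_depth is the distance from the TCP to the grasp point, in m); z points along the fingers, y is the direction in which the jaws open and shut (so a half turn about z gives the same grasp; the last joint's range is limited). The gripper opens to 85 mm and grips with 20 to 120 N. Pads are 22 mm wide; open, the fingers measure 114 mm over their backs; the gripper's body (76 mm by 85 mm) begins 54 mm behind the grasp point. The pads swing forward as they close: fully open they stand 13 mm farther back than shut.
Start: joints at [68.297, 13.648, -0.773, 75.585, 0, 90], TCP at [0.194, 0.488, 0.405] pointing down, gripper open.
Joint ranges: [-152.45, 152.45], [-59.26, 108.67], [-65.41, 83.53], [-104.44, 129.93], [-82.83, 76.93], [-180, 180]. Speed limits (degrees/s): [127.2, 127.2, 159.86, 180, 180, 180].

### API

Orientations are given as a 3x3 rotation matrix whose columns are the frame's x, y, z axes.
In Python, from cell import env gives the robot as it stands.
- The arm moves only by the tool apply_moves, never from a script. Its argument "motion" is a list of rows, each an object of numbers: "x", "y", "z": the shift along the world's x, y, z in cm; "roll": the turn about the world's z in rad. A call has 1 to 5 rows; each row shifts and turns the pose as measured when the row begins; what a row does not reach is not made up. A row lasts 1/12 s, in which the tool goes at most 41.7 mm and 7.16 degrees, less where a joint would pass 70% of its speed; a pose out of reach is approached as far as the arm can. A call with a gripper value outside its range is refused whole. "gripper" is the finger opening in cm, from 0 to 8.54, set as the call begins (left out, the last holds). The fingers move at their own pace and stop on an object; "newtons" is the grip in N (left out, the last holds). Time passes only in rows, so rows that do not move let the fingers close. It gives the time, the measured TCP pose, the force and the opening at its end, in the units of the state.
- env.sense(): the state, without advancing time (a new reading comes with each control period).
- env.capture(name): name is "scene" or "top"; returns (picture, depth): 384x512x3 uint8, red, green, blue; 384x512 float32, m along the optical axis (not along the pixel's ray), 0 where there is no reading.
- env.get_calibration(name): a dict with "fx", "fy", "cx", "cy" (pixels), "extrinsics" (4x4, takes a point from world to camera coordinates). Camera axes: x right, y down, z forward; pixel columns grow to the right and rows downward; lengths in m; the calibration is good to about 2 mm. A picture is of the moment at which its call begins. get_calibration takes no time and is no camera call.
- env.sign_off(): hands the job in, once; it reports no verdict.
Trained networks look in the newest picture that a camera, given by its name, has taken for a name from the list of things; names that differ only in an ending like _2 or _b are one class to them, and where a whole thing is asked for, a point or a joint stands for the part that bears it (a point fixed in the world has none). Each returns a list of dicts, best first, with "conf" (0 to 1); they miss things now and then, are a little off and sometimes report something else, mostly with a low value. They report only what shows in the picture. A call takes as long as a camera call. They do not tell look-alikes from the thing itself.
- env.look_for(camera, thing): "location" ([x, y, z] in m, in world coordinates, good to about 4 mm: the middle of the surface that is visible of it).
- env.landmark_of(camera, thing): "location" ([x, y, z] in m, in world coordinates, good to about 4 mm: a listed point, or the origin of a listed thing).
The state is a dict: "time_s": time; "joint_pos": joint angles; "joint_velocities": joint speeds; "effort": joint torques, N m; "ee_pos": TCP position; "orientation": TCP orientation; "ft_force": force on the tool from outside, world axes, zero at the start; "moment": the same for the moment, N m; "grip_width": finger opening in m.
Only numpy, scipy, OpenCV 4.12 (cv2) and the standard library are available. Lean on these libraries where they do the work, as an engineer would, in place of code of your own. Each camera call takes 0.05 s, during which the arm holds its last target. There are 200 camera calls.

### The job

Reset the interlock box on the bench using the fingertips only: push the sliding hood all the way back to uncover the buttons, then press the two round buttons down fully, both at the same moment with one fingertip on each, keep them down for a little over two seconds, and let both come up again. Leave the hood back, do not press the small square key between them, and do not push about or lift the loose things round the box.

Things in the scene. Friction and masses are not known exactly. Their poses are not given: they have to be found in the camera images.
- reset_box: Interlock reset box, fixed to the bench: grey housing, flat aluminium deck, 130 x 130 mm, deck 40 mm above the bench. Origin: centre of its underside; x points from its front (the button edge, roughly towards the robot) to its rear, y to its left, z up. Buttons at x = -25 mm; two rails 4 mm wide, 6 mm high along x at y = +-49 mm; else flat but for 2 mm trim.
- hood_front (a point): Middle of the upper half of the hood's upright front face, 24 mm above the deck. Plain steel hood, 94 mm wide (box y), 51 mm long, its rear sloping down; front face 2 to 34 mm above the deck. Shut, it covers all buttons, the face 17 mm in front of their centres. Push on the face along the box's +x, fingertips over 12 mm above the deck so as to pass over the buttons.
- hood (a joint): Slide of the hood along the box's +x, m: 0 = shut over the buttons, 0.050 = fully back at its stop (front face then 33 mm behind the buttons' centres). Friction about 1 to 2 N; it stays where it is left. It may start a few mm open.
- left_button_top (a point): Centre of the top of the left round button (box y = +30 mm), a black flat-topped cap 26 mm across, standing 12 mm above the deck when up. The two round buttons are 60 mm apart, centre to centre, along the box's y.
- right_button_top (a point): The same for the right round button (box y = -30 mm).
- left_button (a joint): How far the left button is down, m: 0 = up, 0.006 = fully down. Spring: 1 N to start, 3 N fully down; it comes up by itself.
- right_button (a joint): The same for the right button.
- square_key_top (a point): Centre of the top of the square black key midway between the round buttons, 14 x 14 mm, 10 mm above the deck (2 mm lower than the round buttons). Not to be pressed.
- square_key (a joint): How far the square key is down, m: 0 = up, 0.005 = fully down; spring of 0.8 to 2 N.
- spool: White solder spool, loose, 56 mm across, 36 mm high, standing beside the box; origin at the centre of its underside.
- jar: Round white jar with a black lid, loose, 43 mm across, 46 mm high, beside the box; origin at the centre of its underside.
- dongle: Black dongle with a metal plug, loose, 17 x 56 x 9 mm, lying in front of the box; origin at the centre of its underside.
- rack_edge (a point): Point on the upper edge, nearest the box, of the blue tray racks on the left. The racks and a tall post (over 0.7 m) behind them fill the bench to the left of this line (larger y), from x = 0.1 m on, up to about 0.38 m high, and are solid: keep the arm clear, and if it starts above or among them, leave upwards and draw in before turning.
- monitor_edge (a point): Point on the upper edge, nearest the box, of the black monitor to the right of the box: an upright panel about 0.31 m high at smaller y, from x = 0.1 to 0.55 m; solid.
Things that resemble listed ones, but are neither listed nor needed, are in the scene too. Of the things that look like the reset_box, the larger one is meant.

How it is judged:
By the outcome, as a careful person would: the job done as asked, in the order asked, and still so for the second after the job is handed in, with the robot touching nothing.
It also fails if it takes over 51 s, if anything falls off the work surface, if the arm or the gripper's body presses on something with over 40 N, if the wrist force passes 120 N, or if a joint passes its speed limit or range.

## Working session

There is one attempt and no reset: what is moved stays moved. The work goes in short steps, Python scripts to look and compute and a tool call to move; the robot and the scene stay as the last step left them, time stands still between calls to the robot, and variables do not carry over. Pictures are saved under pics/ and viewed, about 8 in all and at most 12, crops included, and the job is handed in when it is done.

Besides the shell and the picture viewer there is one more tool, called after "Call:" in YAML: its name, and indented under it one key for each argument. apply_moves: Moves the arm, as the interface text tells. Its arguments: {"type":"object","properties":{"motion":{"type":"array","items":{"type":"object","properties":{"x":{"type":"number"},"y":{"type":"number"},"z":{"type":"number"},"roll":{"type":"number"}}}},"gripper":{"type":"number"},"newtons":{"type":"number"}},"required":["motion"]}

```bash
mkdir -p pics
cat > h.py <<'E'
from cell import env
import numpy as np, cv2
def px(cam,p):
    c=env.get_calibration(cam);q=np.array(c["extrinsics"])@np.r_[p,1]
    return (c["fx"]*q[0]/q[2]+c["cx"],c["fy"]*q[1]/q[2]+c["cy"])
def world(cam,u,v,d):
    c=env.get_calibration(cam);q=np.array([(u-c["cx"])/c["fx"]*d,(v-c["cy"])/c["fy"]*d,d,1])
    return (np.linalg.inv(np.array(c["extrinsics"]))@q)[:3]
E
python3 - <<'E'
from h import *
ims=[]
for cam in("scene","top"):
    im,d=env.capture(cam); np.save(f"{cam}_d.npy",d); cv2.imwrite(f"pics/{cam}0.png",im[:,:,::-1])
    for t in("reset_box","hood_front","spool","jar","dongle","rack_edge","monitor_edge","left_button_top"):
        for r in env.landmark_of(cam,t)[:3]:
            print(cam,t,round(r["conf"],2),np.round(r["location"],3),np.round(px(cam,r["location"])))
print(env.sense())
a=cv2.imread("pics/scene0.png");b=cv2.imread("pics/top0.png")
E
```

```text
scene reset_box 0.83 [0.591 0.134 0.001] [293. 242.]
scene reset_box 0.71 [ 0.665 -0.097 -0.   ] [295. 322.]
scene hood_front 0.73 [ 0.637 -0.114  0.043] [283. 316.]
scene hood_front 0.69 [0.554 0.127 0.062] [280. 227.]
scene spool 0.62 [0.554 0.234 0.   ] [290. 213.]
scene spool 0.16 [0.4   0.02  0.311] [206. 175.]
scene jar 0.51 [ 0.618  0.033 -0.001] [292. 274.]
scene rack_edge 0.61 [0.301 0.321 0.299] [216.  95.]
scene monitor_edge 0.58 [0.401 0.022 0.31 ] [206. 175.]
top reset_box 0.78 [ 0.665 -0.098  0.002] [323. 134.]
top reset_box 0.76 [0.592 0.135 0.002] [242. 160.]
top reset_box 0.55 [0.298 0.315 0.298] [160. 269.]
top hood_front 0.76 [ 0.639 -0.106  0.041] [328. 140.]
top hood_front 0.65 [0.555 0.128 0.056] [245. 170.]
top spool 0.62 [ 0.552  0.234 -0.003] [208. 174.]
top jar 0.71 [ 0.613  0.034 -0.002] [277. 152.]
top rack_edge 0.62 [0.3   0.316 0.3  ] [159. 267.]
top monitor_edge 0.72 [0.398 0.02  0.314] [293. 220.]
{'time_s': 0.9, 'joint_pos': array([ 6.82963378e+01,  1.36463283e+01, -7.74742485e-01,  7.55861474e+01,
       -3.82459952e-04,  9.00010924e+01]), 'joint_velocities': array([-0.01293013, -0.04217306, -0.02041672, -0.00085631, -0.08167871,
       -0.00188977]), 'effort': array([ 1.45119044e-03, -5.38567615e+01,  3.46690929e+01,  2.78025589e-03,
        2.87671173e-05, -2.09109317e-05]), 'ee_pos': array([0.19413181, 0.48773855, 0.4046817 ]), 'orientation': array([[-9.29101886e-01,  3.69823856e-01, -4.03867756e-05],
       [ 3.69823858e-01,  9.29101878e-01, -1.19519105e-04],
       [-6.67758726e-06, -1.25981419e-04, -9.99999992e-01]]), 'ft_force': array([ 0.15248167, -0.51220439,  0.31457942]), 'moment': array([ 0.02187016,  0.01878883, -0.01058836]), 'grip_width': 0.08574842347938279}
```

Run:
```python
from h import *
b=cv2.imread("pics/top0.png");cv2.imwrite("pics/top0z.png",cv2.resize(b[90:310,100:400],None,fx=2.6,fy=2.6,interpolation=cv2.INTER_CUBIC))
```

```text
(no output)
```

View pics/scene0.png

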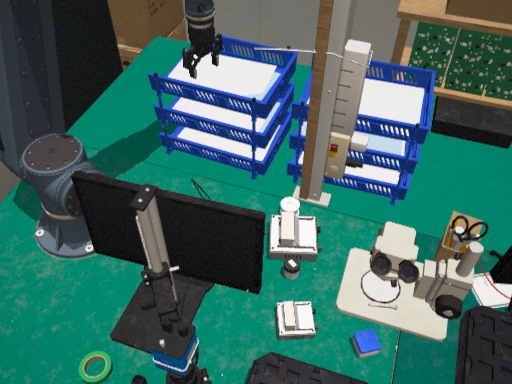

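View pics/top0z.png

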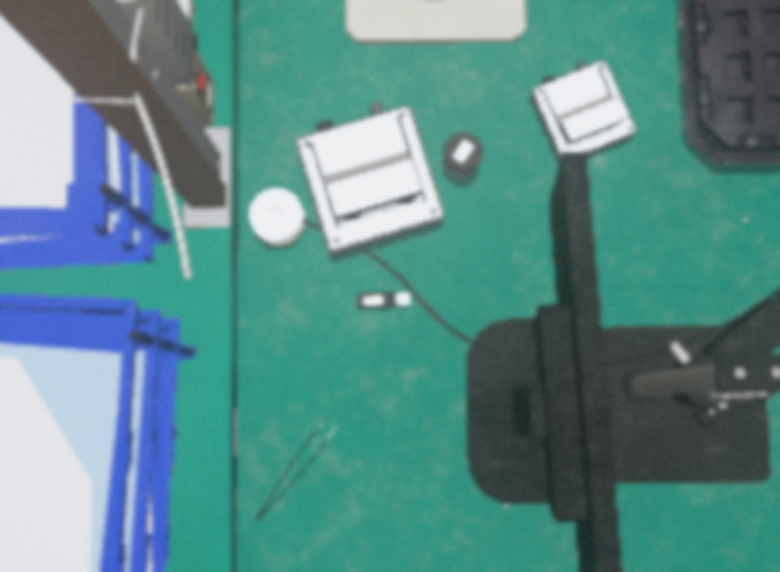

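The top picture (crop origin 100,90, ×2.6) shows the larger box at crop (370,180), turned about 19°. Its button edge faces the robot and its hood is nearly shut. The spool is at (277,215), the jar at (462,155) and the dongle at (385,300). In the scene picture the gripper hangs over the rear left rack, and the tall post stands near (312,190). I'll fit the box pose from depth and raise the arm at the same time.

Run:
```python
from h import *
for cam in("top","scene"):
    d=np.load(f"{cam}_d.npy");c=env.get_calibration(cam)
    v,u=np.mgrid[:384,:512];q=np.stack([(u-c["cx"])/c["fx"]*d,(v-c["cy"])/c["fy"]*d,d,np.ones_like(d)],-1)
    P=(q@np.linalg.inv(np.array(c["extrinsics"])).T)[...,:3]
    near=(np.hypot(P[...,0]-.592,P[...,1]-.135)<.1)&(d>0)
    m=near&(P[...,2]>.033)&(P[...,2]<.048)
    h=near&(P[...,2]>.066)&(P[...,2]<.09)
    for n,mm in(("deck",m),("hood top",h)):
        pts=P[mm];r=cv2.minAreaRect((pts[:,:2]*1000).astype(np.float32));print(cam,n,mm.sum(),np.round(r[0],1),np.round(r[1],1),round(r[2],1),"z",np.round(np.median(pts[:,2]),4))
    t=(P[...,2]>.25)&(P[...,0]>.4)&(P[...,0]<.8)&(P[...,1]>.1)&(P[...,1]<.5)&(d>0)
    if t.any():print(cam,"tall",np.round(P[t].min(0),3),np.round(P[t].max(0),3))
    a=np.deg2rad(19);R=np.array([[np.cos(a),-np.sin(a)],[np.sin(a),np.cos(a)]])
    L=(P[near][:,:2]-[.592,.135])@R
    for x in range(-68,70,6):
        s=(abs(L[:,0]*1000-x)<3)&(abs(L[:,1])<.04)
        print(x,s.sum(),np.round(np.median(P[near][s][:,2])*1000) if s.any() else "",end="; ")
    print()
```

```text
top deck 1579 [591.5 134.6] [130.1 198.4] 16.7 z 0.0399
top hood top 473 [576.4 132.4] [40.4 93.8] 16.8 z 0.0736
top tall [0.401 0.255 0.25 ] [0.799 0.5   0.983]
-68 80 2.0; -62 91 37.0; -56 61 40.0; -50 58 40.0; -44 65 40.0; -38 94 44.0; -32 84 72.0; -26 67 75.0; -20 65 74.0; -14 64 74.0; -8 63 73.0; -2 55 73.0; 4 43 65.0; 10 40 54.0; 16 42 43.0; 22 61 40.0; 28 63 40.0; 34 56 41.0; 40 59 40.0; 46 57 40.0; 52 59 40.0; 58 59 40.0; 64 29 36.0; 
scene deck 1386 [589.7 134.3] [129.5 198.9] 16.3 z 0.0392
scene hood top 410 [575.1 130.7] [38.7 98.8] 16.9 z 0.0728
scene tall [0.402 0.253 0.25 ] [0.8   0.5   0.629]
-68 53 2.0; -62 56 39.0; -56 48 39.0; -50 48 39.0; -44 54 40.0; -38 66 50.0; -32 53 74.0; -26 51 73.0; -20 52 74.0; -14 54 73.0; -8 49 73.0; -2 53 70.0; 4 49 59.0; 10 42 49.0; 16 46 39.0; 22 53 39.0; 28 51 39.0; 34 50 40.0; 40 51 39.0; 46 49 39.0; 52 49 40.0; 58 50 38.0; 64 21 34.0;
```

Call:
apply_moves:
  motion:
    - {"z": 4}
    - {"z": 4}
    - {"z": 4}
    - {"z": 4}
    - {"z": 4}

```text
invalid input
```

Call:
apply_moves:
  motion:
    - {"x": 0, "y": 0, "z": 4, "roll": 0}
    - {"x": 0, "y": 0, "z": 4, "roll": 0}
    - {"x": 0, "y": 0, "z": 4, "roll": 0}
    - {"x": 0, "y": 0, "z": 4, "roll": 0}
    - {"x": 0, "y": 0, "z": 4, "roll": 0}

```text
time_s: 1.32
ee_pos: [0.1925, 0.4837, 0.6017]
orientation: [[-0.929, 0.37, -0.008], [0.37, 0.929, -0.02], [0.0, -0.021, -1.0]]
ft_force: [-0.5, 1.1, 0.2]
grip_width: 0.0855
```

Call:
apply_moves:
  motion:
    - {"x": -1.4, "y": -3.8, "z": 0, "roll": 0}
    - {"x": -1.4, "y": -3.8, "z": 0, "roll": 0}
    - {"x": -1.4, "y": -3.8, "z": 0, "roll": 0}
    - {"x": -1.0, "y": -3.8, "z": 0, "roll": 0}
    - {"x": 0, "y": -3.0, "z": 0, "roll": 0.12}
  gripper: 4.6

```text
time_s: 1.73
ee_pos: [0.143, 0.3096, 0.6135]
orientation: [[-0.967, 0.257, 0.002], [0.257, 0.966, 0.009], [0.0, 0.009, -1.0]]
ft_force: [1.0, 0.2, 0.7]
grip_width: 0.0456
```

```bash
python3 -c "
from h import *
s=env.sense();print(s['joint_pos'].round(1),s['ee_pos'].round(3),s['orientation'].round(3).tolist())"
```

```text
[ 6.520e+01 -4.000e+00  9.900e+00  1.034e+02  1.000e-01  8.000e+01] [0.143 0.31  0.614] [[-0.967, 0.257, 0.002], [0.257, 0.966, 0.009], [0.0, 0.009, -1.0]]
```

Call:
apply_moves:
  motion:
    - {"x": 2.2, "y": -2.6, "z": 0, "roll": 0.11}
    - {"x": 2.2, "y": -2.6, "z": 0, "roll": 0.11}
    - {"x": 2.2, "y": -2.6, "z": 0, "roll": 0.11}
    - {"x": 2.2, "y": -2.6, "z": 0, "roll": 0.11}
    - {"x": 2.2, "y": -2.6, "z": 0, "roll": 0.11}

```text
time_s: 2.15
ee_pos: [0.2326, 0.195, 0.6158]
orientation: [[-0.975, -0.221, 0.0], [-0.221, 0.975, 0.015], [-0.004, 0.015, -1.0]]
ft_force: [0.3, 0.8, 0.4]
grip_width: 0.046
```

Call:
apply_moves:
  motion:
    - {"x": 2.2, "y": -2.8, "z": 0, "roll": 0}
    - {"x": 2.2, "y": -2.8, "z": 0, "roll": 0}
    - {"x": 2.4, "y": -2.0, "z": 0, "roll": 0}
    - {"x": 3, "y": -0.5, "z": 0, "roll": 0}
    - {"x": 3, "y": 0, "z": 0, "roll": 0}

```text
time_s: 2.57
ee_pos: [0.3608, 0.1045, 0.6186]
orientation: [[-0.974, -0.227, 0.007], [-0.226, 0.974, 0.017], [-0.011, 0.015, -1.0]]
ft_force: [0.2, 0.9, 0.3]
grip_width: 0.046
```

Call:
apply_moves:
  motion:
    - {"x": 3.2, "y": 0.2, "z": -2, "roll": 0.03}
    - {"x": 3.2, "y": 0.2, "z": -2, "roll": 0.03}
    - {"x": 3.2, "y": 0.2, "z": -2, "roll": 0}
    - {"x": 3, "y": 0.2, "z": -2.5, "roll": 0}
    - {"x": 3, "y": 0.2, "z": -2.5, "roll": 0}

```text
time_s: 2.98
ee_pos: [0.5238, 0.111, 0.5101]
orientation: [[-0.959, -0.282, 0.019], [-0.282, 0.959, 0.021], [-0.025, 0.015, -1.0]]
ft_force: [0.1, 1.1, -0.2]
grip_width: 0.0463
```

Call:
apply_moves:
  motion:
    - {"x": 0, "y": 0, "z": -4, "roll": 0}
    - {"x": 0, "y": 0, "z": -4, "roll": 0}
    - {"x": 0, "y": 0, "z": -4, "roll": 0}
    - {"x": 0, "y": 0, "z": -4, "roll": 0}
    - {"x": 0, "y": 0, "z": -2, "roll": 0}

```text
time_s: 3.4
ee_pos: [0.5295, 0.1106, 0.3197]
orientation: [[-0.96, -0.28, 0.021], [-0.28, 0.96, 0.021], [-0.026, 0.014, -1.0]]
ft_force: [-0.2, 0.1, 0.9]
grip_width: 0.0458
```

```bash
cat > st.py <<'E'
from h import *
s=env.sense();O=s['orientation']
a=np.deg2rad(16.8);c=np.array([.591,.135]);R=np.array([[np.cos(a),-np.sin(a)],[np.sin(a),np.cos(a)]])
tip=s['ee_pos']+.173*O[:,2]
print("t",s['time_s'],"tip box mm",np.round((tip[:2]-c)@R*1000,1),"tip z",tip[2].round(4),"yaw tool y",np.rad2deg(np.arctan2(O[1,1],O[0,1])).round(2),"z",O[:,2].round(3),"F",s['ft_force'].round(1),s['joint_pos'].round(0))
E
python3 st.py
```

```text
t 3.4 tip box mm [-61.3  -3.1] tip z 0.1468 yaw tool y 106.27 z [ 0.021  0.021 -1.   ] F [-0.2  0.1  0.9] [12. 17. -9. 63.  1. -5.]
```

Call:
apply_moves:
  motion:
    - {"x": -1.7, "y": -0.2, "z": -2, "roll": 0}
    - {"x": 0, "y": 0, "z": 0, "roll": 0}
    - {"x": 0, "y": 0, "z": 0, "roll": 0}

```text
time_s: 3.65
ee_pos: [0.5092, 0.1079, 0.2919]
orientation: [[-0.96, -0.28, 0.01], [-0.279, 0.96, 0.019], [-0.014, 0.015, -1.0]]
ft_force: [-0.0, 0.4, 0.2]
grip_width: 0.0462
```

```bash
python3 st.py
python3 - <<'E'
from h import *
im,d=env.capture("top"); cv2.imwrite("pics/top1z.png",cv2.resize(im[110:240,180:330,::-1],None,fx=4,fy=4,interpolation=cv2.INTER_CUBIC))
im,d=env.capture("scene"); cv2.imwrite("pics/sc1z.png",cv2.resize(im[140:300,200:380,::-1],None,fx=3.4,fy=3.4,interpolation=cv2.INTER_CUBIC))
for cam in("top","scene"):
  for t in("hood_front","reset_box"):
    for r in env.landmark_of(cam,t)[:2]:print(cam,t,round(r["conf"],2),np.round(r["location"],3))
E
```

```text
t 3.65 tip box mm [-83.6   0.3] tip z 0.1189 yaw tool y 106.24 z [ 0.01   0.019 -1.   ] F [-0.   0.4  0.2] [ 12.  17. -14.  59.   1.  -5.]
top hood_front 0.69 [ 0.641 -0.111  0.04 ]
top reset_box 0.83 [ 0.667 -0.099  0.003]
scene hood_front 0.86 [ 0.636 -0.112  0.043]
scene hood_front 0.56 [0.556 0.126 0.062]
scene reset_box 0.9 [ 0.663 -0.099 -0.001]
scene reset_box 0.82 [0.591 0.132 0.002]
```

View pics/sc1z.png

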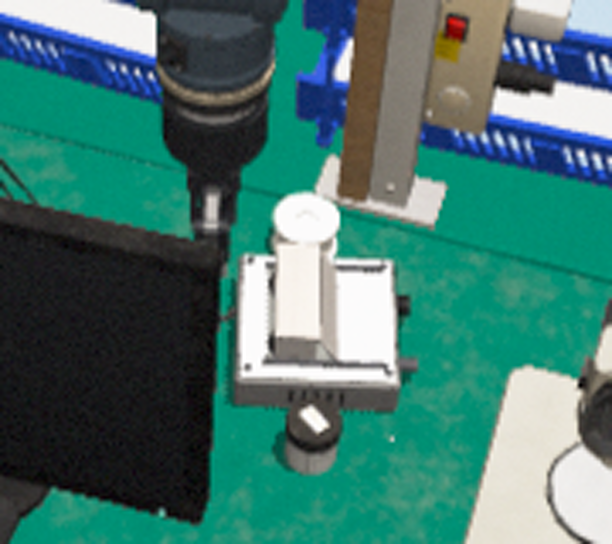

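Call:
apply_moves:
  motion:
    - {"x": 0, "y": 0, "z": -3, "roll": 0.01}
    - {"x": 0, "y": 0, "z": -2, "roll": 0}
    - {"x": 0, "y": 0, "z": 0, "roll": 0}
    - {"x": 0, "y": 0, "z": 0, "roll": 0}

```text
time_s: 4.28
ee_pos: [0.5134, 0.1087, 0.247]
orientation: [[-0.957, -0.29, 0.023], [-0.289, 0.957, 0.022], [-0.029, 0.014, -0.999]]
ft_force: [0.2, 1.0, 0.3]
grip_width: 0.0459
```

```bash
python3 st.py
```

```text
t 4.2833 tip box mm [-76.9  -0.4] tip z 0.0741 yaw tool y 106.84 z [ 0.023  0.022 -0.999] F [0.2 1.  0.3] [ 12.  19. -18.  52.   1.  -5.]
```

Call:
apply_moves:
  motion:
    - {"x": 0, "y": 0, "z": -1.4, "roll": 0}
    - {"x": 0, "y": 0, "z": 0, "roll": 0}
    - {"x": 1.0, "y": 0.3, "z": 0, "roll": 0}
    - {"x": 0.9, "y": 0.3, "z": 0, "roll": 0}
    - {"x": 0, "y": 0, "z": 0, "roll": 0}

```text
time_s: 4.7
ee_pos: [0.5367, 0.1157, 0.2393]
orientation: [[-0.957, -0.289, 0.031], [-0.289, 0.957, 0.023], [-0.036, 0.013, -0.999]]
ft_force: [0.4, -0.2, 0.7]
grip_width: 0.0458
```

```bash
python3 st.py
```

```text
t 4.7 tip box mm [-51.3  -0.5] tip z 0.0665 yaw tool y 106.83 z [ 0.031  0.023 -0.999] F [ 0.4 -0.2  0.7] [ 12.  21. -16.  51.   1.  -5.]
```

Call:
apply_moves:
  motion:
    - {"x": 0.5, "y": 0.15, "z": -0.5, "roll": 0}
    - {"x": 0.8, "y": 0.24, "z": 0, "roll": 0}
    - {"x": 0.8, "y": 0.24, "z": 0, "roll": 0}
    - {"x": 0.6, "y": 0.18, "z": 0, "roll": 0}
    - {"x": 0, "y": 0, "z": 0, "roll": 0}

```text
time_s: 5.12
ee_pos: [0.5676, 0.1249, 0.2354]
orientation: [[-0.957, -0.289, 0.032], [-0.289, 0.957, 0.023], [-0.038, 0.013, -0.999]]
ft_force: [0.1, -1.0, -0.3]
grip_width: 0.046
```

```bash
python3 st.py
```

```text
t 5.1167 tip box mm [-18.9  -0.6] tip z 0.0625 yaw tool y 106.83 z [ 0.032  0.023 -0.999] F [ 0.1 -1.  -0.3] [ 12.  24. -11.  52.   1.  -5.]
```

Call:
apply_moves:
  motion:
    - {"x": 0.6, "y": 0.18, "z": 0, "roll": 0}
    - {"x": 0.4, "y": 0.12, "z": 0, "roll": 0}
    - {"x": 0, "y": 0, "z": 0, "roll": 0}

```text
time_s: 5.37
ee_pos: [0.5787, 0.1283, 0.2351]
orientation: [[-0.957, -0.289, 0.031], [-0.289, 0.957, 0.023], [-0.037, 0.013, -0.999]]
ft_force: [-0.5, -0.8, 0.8]
grip_width: 0.046
```

```bash
python3 st.py
python3 - <<'E'
from h import *
im,d=env.capture("scene"); cv2.imwrite("pics/sc2z.png",cv2.resize(im[180:270,240:350,::-1],None,fx=6,fy=6,interpolation=cv2.INTER_CUBIC))
E
```

```text
t 5.3667 tip box mm [-7.4 -0.6] tip z 0.0622 yaw tool y 106.83 z [ 0.031  0.023 -0.999] F [-0.5 -0.8  0.8] [ 12.  25. -10.  53.   1.  -5.]
```

View pics/sc2z.png

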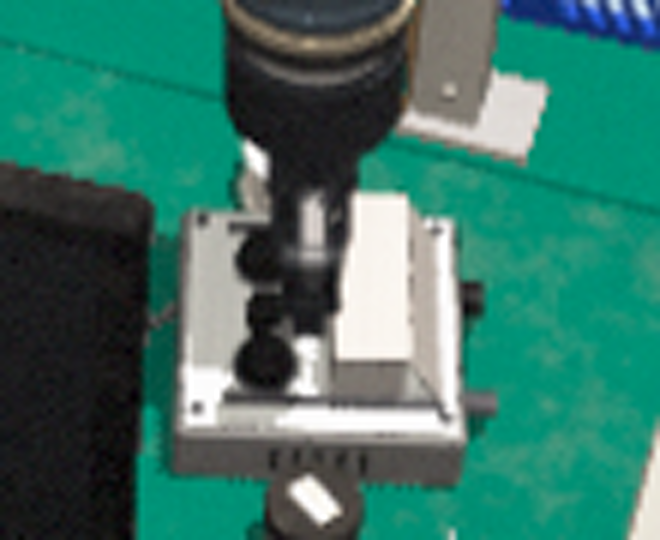

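The hood (crop 375,280) is moving back in front of the fingers, and the two round buttons (265,255 and 265,360) and the square key (265,310) are uncovered. I'll keep pushing in small steps to the stop.

Call:
apply_moves:
  motion:
    - {"x": 0.25, "y": 0.08, "z": 0, "roll": 0}
    - {"x": 0.2, "y": 0.06, "z": 0, "roll": 0}

```text
time_s: 5.58
ee_pos: [0.5827, 0.1295, 0.235]
orientation: [[-0.957, -0.289, 0.031], [-0.289, 0.957, 0.023], [-0.036, 0.013, -0.999]]
ft_force: [-1.3, 0.0, 0.9]
grip_width: 0.0458
```

Call:
apply_moves:
  motion:
    - {"x": 0.2, "y": 0.06, "z": 0, "roll": 0}

```text
time_s: 5.67
ee_pos: [0.5841, 0.1299, 0.2349]
orientation: [[-0.957, -0.289, 0.029], [-0.289, 0.957, 0.022], [-0.034, 0.013, -0.999]]
ft_force: [-10.7, -2.9, 6.9]
grip_width: 0.0465
```

Call:
apply_moves:
  motion:
    - {"x": 0.2, "y": 0.06, "z": 0, "roll": 0}

```text
time_s: 5.75
ee_pos: [0.5848, 0.1301, 0.2348]
orientation: [[-0.957, -0.289, 0.025], [-0.288, 0.957, 0.021], [-0.03, 0.013, -0.999]]
ft_force: [-11.4, -4.0, 10.5]
grip_width: 0.0458
```

Call:
apply_moves:
  motion:
    - {"x": -1.1, "y": -0.3, "z": 0, "roll": 0}
    - {"x": -1.1, "y": -0.3, "z": 0, "roll": 0}
    - {"x": 0, "y": 0, "z": 0, "roll": 0}
    - {"x": 0, "y": 0, "z": 0, "roll": 0}

```text
time_s: 6.08
ee_pos: [0.5627, 0.1241, 0.235]
orientation: [[-0.957, -0.289, 0.026], [-0.288, 0.957, 0.021], [-0.031, 0.013, -0.999]]
ft_force: [0.6, -0.4, 0.1]
grip_width: 0.0459
```

```bash
python3 st.py
python3 - <<'E'
from h import *
im,d=env.capture("scene"); cv2.imwrite("pics/sc3z.png",cv2.resize(im[180:270,240:350,::-1],None,fx=6,fy=6,interpolation=cv2.INTER_CUBIC))
for t in("hood_front","left_button_top","right_button_top","square_key_top"):
    for r in env.landmark_of("scene",t)[:2]:print(t,round(r["conf"],2),np.round(r["location"],3))
E
```

```text
t 6.0833 tip box mm [-24.9  -0.1] tip z 0.0621 yaw tool y 106.77 z [ 0.026  0.021 -0.999] F [ 0.6 -0.4  0.1] [ 12.  24. -12.  53.   1.  -5.]
hood_front 0.88 [ 0.638 -0.111  0.046]
hood_front 0.6 [0.597 0.137 0.063]
right_button_top 0.39 [0.577 0.096 0.051]
```

View pics/sc3z.png

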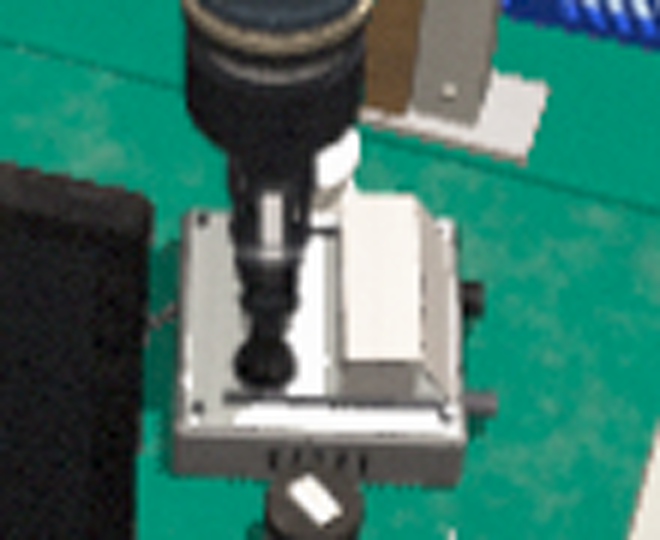

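The hood is at its stop, and the fingertips stand over the button row (right button at crop 265,360, under the near finger). Now I'll come down to just above contact.

Call:
apply_moves:
  motion:
    - {"x": 0, "y": 0, "z": -0.5, "roll": 0}
    - {"x": 0, "y": 0, "z": 0, "roll": 0}

```text
time_s: 6.5
ee_pos: [0.5636, 0.1243, 0.2293]
orientation: [[-0.957, -0.289, 0.026], [-0.288, 0.957, 0.021], [-0.031, 0.013, -0.999]]
ft_force: [-0.1, 0.1, -0.3]
grip_width: 0.0461
```

```bash
python3 st.py; python3 -c "
from h import *
print(env.sense()['moment'].round(3))"
```

```text
t 6.5 tip box mm [-24.   -0.1] tip z 0.0564 yaw tool y 106.78 z [ 0.026  0.021 -0.999] F [-0.1  0.1 -0.3] [ 12.  24. -12.  52.   1.  -5.]
[-0.045  0.071  0.014]
```

Call:
apply_moves:
  motion:
    - {"x": -0.05, "y": 0, "z": -0.3, "roll": 0}
    - {"x": 0, "y": 0, "z": 0, "roll": 0}

```text
time_s: 6.67
ee_pos: [0.5633, 0.1244, 0.2256]
orientation: [[-0.957, -0.289, 0.025], [-0.288, 0.957, 0.021], [-0.03, 0.013, -0.999]]
ft_force: [-0.5, -0.2, 1.0]
grip_width: 0.0461
```

Call:
apply_moves:
  motion:
    - {"x": 0, "y": 0, "z": -0.2, "roll": 0}
    - {"x": 0, "y": 0, "z": 0, "roll": 0}

```text
time_s: 6.83
ee_pos: [0.5634, 0.1244, 0.2232]
orientation: [[-0.957, -0.289, 0.025], [-0.288, 0.957, 0.021], [-0.03, 0.013, -0.999]]
ft_force: [-0.9, 0.4, 1.3]
grip_width: 0.0462
```

Call:
apply_moves:
  motion:
    - {"x": 0, "y": 0, "z": -0.3, "roll": 0}

```text
time_s: 6.92
ee_pos: [0.5635, 0.1245, 0.2205]
orientation: [[-0.957, -0.289, 0.026], [-0.288, 0.957, 0.021], [-0.031, 0.013, -0.999]]
ft_force: [-1.3, 0.1, 4.2]
grip_width: 0.046
```

```bash
python3 -c "
from h import *
s=env.sense();print(s['ee_pos'].round(4),s['ft_force'].round(2),s['moment'].round(3))"
```

```text
[0.5635 0.1245 0.2205] [-1.26  0.06  4.16] [-0.046  0.143  0.01 ]
```

Call:
apply_moves:
  motion:
    - {"x": 0, "y": 0, "z": -0.4, "roll": 0}
    - {"x": 0, "y": 0, "z": -0.2, "roll": 0}

```text
time_s: 7.08
ee_pos: [0.5634, 0.1244, 0.2165]
orientation: [[-0.957, -0.289, 0.028], [-0.288, 0.957, 0.021], [-0.033, 0.012, -0.999]]
ft_force: [-13.6, -1.8, 41.1]
grip_width: 0.0463
```

```bash
python3 -c "
from h import *
s=env.sense();print(s['ee_pos'].round(4),s['ft_force'].round(2),s['moment'].round(3))"
```

```text
[0.5634 0.1244 0.2165] [-13.63  -1.8   41.07] [-0.851  2.535 -0.054]
```

Call:
apply_moves:
  motion:
    - {"x": 0, "y": 0, "z": -0.1, "roll": 0}
    - {"x": 0, "y": 0, "z": -0.1, "roll": 0}

```text
time_s: 7.25
ee_pos: [0.5629, 0.1244, 0.2173]
orientation: [[-0.957, -0.289, 0.03], [-0.288, 0.957, 0.022], [-0.035, 0.012, -0.999]]
ft_force: [-3.1, -0.2, 9.5]
grip_width: 0.0458
```

Call:
apply_moves:
  motion:
    - {"x": 0, "y": 0, "z": -0.2, "roll": 0}
    - {"x": 0, "y": 0, "z": -0.15, "roll": 0}

```text
time_s: 7.42
ee_pos: [0.5625, 0.1243, 0.2168]
orientation: [[-0.957, -0.289, 0.032], [-0.288, 0.957, 0.022], [-0.037, 0.012, -0.999]]
ft_force: [-7.2, -1.1, 21.3]
grip_width: 0.0459
```

```bash
python3 -c "
from h import *
s=env.sense();print(s['ee_pos'].round(4),s['ft_force'].round(2),s['moment'].round(3))"
```

```text
[0.5625 0.1243 0.2168] [-7.23 -1.13 21.25] [-0.596  1.523 -0.043]
```

Call:
apply_moves:
  motion:
    - {"x": 0, "y": 0, "z": -0.2, "roll": 0}
    - {"x": 0, "y": 0, "z": -0.2, "roll": 0}
    - {"x": 0, "y": 0, "z": -0.2, "roll": 0}

```text
time_s: 7.67
ee_pos: [0.5618, 0.1242, 0.2168]
orientation: [[-0.957, -0.288, 0.037], [-0.288, 0.957, 0.023], [-0.042, 0.011, -0.999]]
ft_force: [-9.7, -0.5, 25.3]
grip_width: 0.0461
```

```bash
cat > ld.py <<'E'
from h import *
s=env.sense();F=s['ft_force'];M=s['moment'];bx=np.array([.957,.289,0]);by=np.array([-.289,.957,0])
ry=(M@bx-.173*(F@by))/F[2]-.173*(s['orientation'][:,2]@by)
print("load y mm",ry*1000,"left N",F[2]*(.5+ry/.06),"right N",F[2]*(.5-ry/.06))
E
python3 ld.py;python3 st.py
```

```text
load y mm -21.877925116113715 left N 3.4291661703505354 right N 21.90302703919841
t 7.6667 tip box mm [-23.8   0. ] tip z 0.0439 yaw tool y 106.76 z [ 0.037  0.023 -0.999] F [-9.7 -0.5 25.3] [ 12.  25. -14.  49.   1.  -4.]
```

Call:
apply_moves:
  motion:
    - {"x": 0.05, "y": 0, "z": -0.3, "roll": 0}
    - {"x": 0.05, "y": 0, "z": -0.3, "roll": 0}

```text
time_s: 7.83
ee_pos: [0.5614, 0.1241, 0.2164]
orientation: [[-0.957, -0.288, 0.04], [-0.288, 0.957, 0.023], [-0.045, 0.011, -0.999]]
ft_force: [-16.9, -2.6, 43.3]
grip_width: 0.046
```

```bash
python3 ld.py
```

```text
load y mm -7.922597881542547 left N 15.923749196184776 right N 27.352400173415152
```

Call:
apply_moves:
  motion:
    - {"x": 0.1, "y": 0.02, "z": -0.27, "roll": 0}
    - {"x": 0.1, "y": 0.02, "z": -0.27, "roll": 0}
    - {"x": 0.1, "y": 0.02, "z": -0.27, "roll": 0}

```text
time_s: 8.08
ee_pos: [0.5611, 0.1241, 0.2165]
orientation: [[-0.957, -0.288, 0.041], [-0.288, 0.957, 0.023], [-0.046, 0.01, -0.999]]
ft_force: [-15.2, -2.5, 35.9]
grip_width: 0.0462
```

```bash
python3 ld.py; python3 st.py
```

```text
load y mm -9.9089415492008 left N 12.02216703822201 right N 23.88087032836466
t 8.0833 tip box mm [-23.7  -0. ] tip z 0.0437 yaw tool y 106.76 z [ 0.041  0.023 -0.999] F [-15.2  -2.5  35.9] [ 12.  24. -14.  49.   1.  -4.]
```

Steady at about 36 N, with roughly 12 N on the left button and 24 N on the right. I'll keep holding.

Call:
apply_moves:
  motion:
    - {"x": 0.1, "y": 0.02, "z": -0.27, "roll": 0}
    - {"x": 0.1, "y": 0.02, "z": -0.27, "roll": 0}
    - {"x": 0.1, "y": 0.02, "z": -0.27, "roll": 0}
    - {"x": 0.1, "y": 0.02, "z": -0.27, "roll": 0}
    - {"x": 0.1, "y": 0.02, "z": -0.27, "roll": 0}

```text
time_s: 8.5
ee_pos: [0.5608, 0.1241, 0.2165]
orientation: [[-0.957, -0.288, 0.043], [-0.287, 0.958, 0.023], [-0.048, 0.01, -0.999]]
ft_force: [-15.0, -1.5, 37.2]
grip_width: 0.0461
```

Call:
apply_moves:
  motion:
    - {"x": 0.1, "y": 0.02, "z": -0.27, "roll": 0}
    - {"x": 0.1, "y": 0.02, "z": -0.27, "roll": 0}
    - {"x": 0.1, "y": 0.02, "z": -0.27, "roll": 0}
    - {"x": 0.1, "y": 0.02, "z": -0.27, "roll": 0}
    - {"x": 0.1, "y": 0.02, "z": -0.27, "roll": 0}

```text
time_s: 8.92
ee_pos: [0.5604, 0.1241, 0.2165]
orientation: [[-0.957, -0.288, 0.046], [-0.287, 0.958, 0.023], [-0.051, 0.009, -0.999]]
ft_force: [-15.5, -3.2, 36.3]
grip_width: 0.0459
```

```bash
python3 ld.py; python3 st.py
```

```text
load y mm -5.2771349050918115 left N 14.964476294338366 right N 21.352858861335925
t 8.9167 tip box mm [-23.7   0. ] tip z 0.0437 yaw tool y 106.74 z [ 0.046  0.023 -0.999] F [-15.5  -3.2  36.3] [ 12.  24. -14.  48.   1.  -4.]
```

Call:
apply_moves:
  motion:
    - {"x": 0.1, "y": 0.02, "z": -0.27, "roll": 0}
    - {"x": 0.1, "y": 0.02, "z": -0.27, "roll": 0}
    - {"x": 0.1, "y": 0.02, "z": -0.27, "roll": 0}
    - {"x": 0.1, "y": 0.02, "z": -0.27, "roll": 0}
    - {"x": 0.1, "y": 0.02, "z": -0.27, "roll": 0}

```text
time_s: 9.33
ee_pos: [0.56, 0.1241, 0.2165]
orientation: [[-0.956, -0.288, 0.048], [-0.287, 0.958, 0.023], [-0.053, 0.009, -0.999]]
ft_force: [-16.0, -3.5, 37.1]
grip_width: 0.0458
```

Call:
apply_moves:
  motion:
    - {"x": 0.1, "y": 0.02, "z": -0.27, "roll": 0}
    - {"x": 0.1, "y": 0.02, "z": -0.27, "roll": 0}
    - {"x": 0.1, "y": 0.02, "z": -0.27, "roll": 0}
    - {"x": 0.1, "y": 0.02, "z": -0.27, "roll": 0}
    - {"x": 0.1, "y": 0.02, "z": -0.27, "roll": 0}

```text
time_s: 9.75
ee_pos: [0.5596, 0.1241, 0.2165]
orientation: [[-0.956, -0.288, 0.05], [-0.287, 0.958, 0.024], [-0.055, 0.008, -0.998]]
ft_force: [-15.7, -3.1, 36.5]
grip_width: 0.0459
```

Call:
apply_moves:
  motion:
    - {"x": 0.1, "y": 0.02, "z": -0.27, "roll": 0}
    - {"x": 0.1, "y": 0.02, "z": -0.27, "roll": 0}
    - {"x": 0.1, "y": 0.02, "z": -0.27, "roll": 0}
    - {"x": 0.1, "y": 0.02, "z": -0.27, "roll": 0}

```text
time_s: 10.08
ee_pos: [0.5593, 0.124, 0.2165]
orientation: [[-0.956, -0.288, 0.052], [-0.287, 0.958, 0.024], [-0.057, 0.008, -0.998]]
ft_force: [-16.4, -2.8, 38.2]
grip_width: 0.0458
```

Call:
apply_moves:
  motion:
    - {"x": 0, "y": 0, "z": 2.5, "roll": 0}
    - {"x": 0, "y": 0, "z": 3, "roll": 0}
    - {"x": 0, "y": 0, "z": 4, "roll": 0}
    - {"x": 0, "y": 0, "z": 0, "roll": 0}

```text
time_s: 10.42
ee_pos: [0.5574, 0.1237, 0.3144]
orientation: [[-0.956, -0.288, 0.05], [-0.287, 0.958, 0.023], [-0.054, 0.008, -0.998]]
ft_force: [0.7, 0.2, -1.0]
grip_width: 0.046
```

Call:
apply_moves:
  motion:
    - {"x": -1, "y": -0.2, "z": 4, "roll": 0}
    - {"x": -1, "y": -0.2, "z": 4, "roll": 0}
    - {"x": -3, "y": -0.5, "z": 2, "roll": 0}
    - {"x": -3, "y": -0.5, "z": 2, "roll": 0}
    - {"x": 0, "y": 0, "z": 0, "roll": 0}

```text
time_s: 10.83
ee_pos: [0.4764, 0.1094, 0.4323]
orientation: [[-0.956, -0.288, 0.052], [-0.287, 0.958, 0.024], [-0.056, 0.008, -0.998]]
ft_force: [2.3, 0.3, 0.1]
grip_width: 0.0457
```

Run:
```python
from h import *
im,d=env.capture("scene"); cv2.imwrite("pics/sc4z.png",cv2.resize(im[180:290,230:350,::-1],None,fx=5,fy=5,interpolation=cv2.INTER_CUBIC))
c=env.get_calibration("scene")
v,u=np.mgrid[:384,:512];q=np.stack([(u-c["cx"])/c["fx"]*d,(v-c["cy"])/c["fy"]*d,d,np.ones_like(d)],-1)
P=(q@np.linalg.inv(np.array(c["extrinsics"])).T)[...,:3].reshape(-1,3)
a=np.deg2rad(16.8);R=np.array([[np.cos(a),-np.sin(a)],[np.sin(a),np.cos(a)]])
L=(P[:,:2]-[.591,.135])@R*1000
for n,x,y,r in(("L",-25,30,8),("R",-25,-30,8),("key",-25,0,5),("deck",-55,0,8)):
    s=np.hypot(L[:,0]-x,L[:,1]-y)<r;print(n,s.sum(),(np.median(P[s][:,2])*1000).round(1))
s=(abs(L[:,1])<40)&(P[:,2]>.066)&(P[:,2]<.09)&(abs(L[:,0])<65)
print("hood top x range",np.percentile(L[s][:,0],[2,98]).round(1))
for t in("spool","jar","hood_front","dongle"):
    for r in env.landmark_of("scene",t)[:2]:print(t,round(r["conf"],2),np.round(r["location"],3))
```

```text
L 20 52.2
R 22 50.7
key 9 48.8
deck 21 38.9
hood top x range [ 7. 43.]
spool 0.83 [0.556 0.234 0.004]
jar 0.74 [0.614 0.034 0.   ]
jar 0.74 [0.554 0.233 0.001]
hood_front 0.93 [ 0.636 -0.112  0.045]
hood_front 0.8 [0.597 0.141 0.062]
```

View pics/sc4z.png

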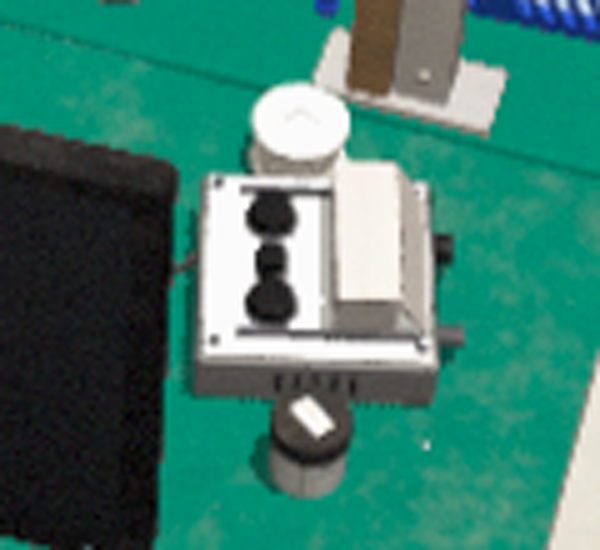

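The hood is fully back, and both buttons (crop 270,215 and 270,300) and the key (270,258) are up. The spool and jar haven't moved. I'll hand in.

```bash
python3 -c "
from h import *
print(env.sign_off())"
```

```text
the job is handed in; nothing more can be done
None
```

I reset the box as asked and handed it in at about 11 s; no verdict is reported. I pushed the hood back to its stop with the fingertips, held both round buttons down together for at least 2.2 s, then lifted clear.

**Last checks**
- **Hood:** its front face is at about box x = +7 mm, against +8 mm expected at the stop. I felt the stop at about 11 N.
- **Buttons and key:** depth shows the button tops at 52 and 51 mm and the square key at 49 mm, so all three are up.
- **Loose things:** the spool and jar are where they started. The networks never reported the dongle, and I did not measure it again; the fingertips stayed about 44 mm or more above the bench.
- **Robot:** it is clear of everything.

**Not clean or not certain**
- **Hold time:** both buttons were firmly down from 7.8 to 10.1 s. They first bottomed at about 7.1 s, but the force then eased to 9.5 N at 7.25 s and was still light on the left at 7.67 s. The left button may have risen slightly in between.
- **Uneven press:** the tool was tilted by up to about 3°. The right button took more load than the left, roughly 24 N against 12 N by the moment reading.
- **Peak force:** the wrist reading briefly reached 41–43 N while pressing. That was through the fingertips, not the gripper's body.

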